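# Reload the drying bed and switch it back on

### The job

Switch the dryer off first: lift the locking collar on its toggle, swing the lever over towards you and let the collar drop home. Then move the finished sanding block from the rails onto the lid of the grey tin, flat, and lay every sanding stick that is on the bench across both dryer rails, level, squarely and roughly centred, side by side with a clear gap between them. Last, switch the dryer on again (lever away from you, collar home), and leave the mug, tape roll and small cone where they are.

Things in the scene. Friction and masses are not known exactly. Their poses are not given: they have to be found in the camera images.
- dryer: The drying bed: a low grey sheet-metal box, 170 (x) x 320 (y) x 50 mm, fixed to the bench, louvres on top. Two rubber-sleeved, non-slip rails run along its y axis above it at x = -28 and x = +28 mm, each 8 mm wide and 290 mm long; their upper faces are 75 mm above the bench, 25 mm above the box, and the space between them (48 mm) is open. Origin: centre of its underside at bench height; z up.
- switch_box: The dryer's switch box: grey, 120 (x) x 100 (y) x 45 mm, fixed to the bench, with a lever-lock toggle standing in the middle of its top. Origin: centre of its underside; z up; its x axis points roughly away from the robot.
- lever_pivot (a point): Point on the switch box's top (45 mm up) about which the lever swings, in the box's x-z plane (hinge axis along the box's y).
- switch_lever (a joint): Lever angle in rad. 0 = ON, leaning 0.42 rad from upright towards the box's +x (away from the robot); 0.84 = OFF, leaning 0.42 rad towards -x (towards the robot). It stays where it is left (light friction), and cannot move unless the collar is up; locked it has about 0.05 rad of play.
- lock_collar (a joint): How far the sprung black collar is raised along the lever, in m. 0 = down, its cross pin in the notch, lever locked. It must be up by 0.010 or more while the lever swings; full travel 0.018; spring 4 N at 0 rising to 7 N. It drops by itself into the notch at either end of the swing, not in between.
- collar_grip (a point): Centre of the black collar: a square ribbed sleeve round the lever, 26 mm (in the swing plane) x 24 mm (along the hinge axis, flat faces to pinch) x 36 mm along the lever; this point lies 68 mm from the pivot along the lever when the collar is down. The z axis runs up along the lever. The lever's tip stands 104 mm from the pivot, a thin 9 mm rod above the collar.
- tin: A closed grey steel tin, 115 x 154 (y) x 58 mm, fixed to the bench; its lid is flat, from x = -50 to +53 and y = -77 to +77 mm, 58 mm above the bench. Origin: under its centre; z up.
- block_mid (a point): Centre of the finished sanding block: wood, 60 (x) x 114 (y) x 26 mm (z), 90 g. At the start it lies across the two rails of the dryer.
- stick_a_mid (a point): Centre of a sanding stick, flat, 160 mm long (its y axis) x 20 mm wide (x) x 8 mm thick (z), 20 g, wrapped with abrasive paper on most of its length. Starts on the bench, or is absent.
- stick_b_mid (a point): Centre of a sanding stick, flat, 160 mm long (its y axis) x 24 mm wide (x) x 8 mm thick (z), 20 g, wrapped with abrasive paper on most of its length. Starts on the bench, or is absent.
- stick_c_mid (a point): Centre of a sanding stick, flat, 180 mm long (its y axis) x 16 mm wide (x) x 10 mm thick (z), 20 g, wrapped with abrasive paper on most of its length. Starts on the bench, or is absent.
- stick_e_mid (a point): Centre of a sanding stick, flat, 170 mm long (its y axis) x 22 mm wide (x) x 7 mm thick (z), 20 g, wrapped with abrasive paper on most of its length. Starts on the bench, or is absent.
- mug: Red enamel mug, 101 x 134 x 140 mm, behind the dryer; not part of the job. Origin under it.
- tape: Roll of tape, 93 mm across, 24 mm high; not part of the job. Origin under it.
- cone: Small cast ring cone, 42 mm across, 60 mm high; not part of the job. Origin under it.

How it is judged:
On the way, in this order (a step that is already met when the one before it is completed fails the run):
1. the dryer is switched off, collar down and locked (value of joint switch_lever above 0.74 rad and value of joint lock_collar below 0.004 m), for 0.2 s.
2. with the dryer off, the block lies on the tin and every stick lies across both rails (all of step 1 and x of stick_a_mid in the frame of dryer between -0.035 and 0.035 m and y of stick_a_mid in the frame of dryer between -0.135 and 0.135 m and z of stick_a_mid in the frame of dryer between 0.076 and 0.0885 m and angle between stick_a_mid's own y axis and vertical between 1.49 and 1.65 rad and angle between the y axis of each of stick_a_mid, stick_b_mid, stick_c_mid, stick_e_mid and the x axis of dryer, either way round below 0.35 rad and x of stick_b_mid in the frame of dryer between -0.035 and 0.035 m and y of stick_b_mid in the frame of dryer between -0.135 and 0.135 m and z of stick_b_mid in the frame of dryer between 0.076 and 0.0905 m and angle between stick_b_mid's own y axis and vertical between 1.49 and 1.65 rad and x of stick_c_mid in the frame of dryer between -0.035 and 0.035 m and y of stick_c_mid in the frame of dryer between -0.135 and 0.135 m and z of stick_c_mid in the frame of dryer between 0.077 and 0.0865 m and angle between stick_c_mid's own y axis and vertical between 1.49 and 1.65 rad and x of stick_e_mid in the frame of dryer between -0.035 and 0.035 m and y of stick_e_mid in the frame of dryer between -0.135 and 0.135 m and z of stick_e_mid in the frame of dryer between 0.0755 and 0.0895 m and angle between stick_e_mid's own y axis and vertical between 1.49 and 1.65 rad and distance between stick_a_mid and stick_b_mid above 0.03 m and distance between each of stick_a_mid, stick_b_mid and stick_c_mid above 0.03 m and distance between each of stick_a_mid, stick_b_mid, stick_c_mid and stick_e_mid above 0.03 m and x of block_mid in the frame of tin between -0.033 and 0.036 m and y of block_mid in the frame of tin between -0.055 and 0.055 m and z of block_mid in the frame of tin between 0.064 and 0.078 m and (angle between block_mid's own z axis and vertical below 0.1 rad or angle between block_mid's own z axis and vertical above 3.04 rad)), for 0.3 s.
3. the dryer is switched on again, collar down and locked (value of joint switch_lever below 0.1 rad and value of joint lock_collar below 0.004 m), for 0.2 s.
At the end, for the whole second after the job is handed in: Lever at ON (under 0.10 rad), collar down (under 4 mm); block flat on the tin, centre over the lid; every stick level on both rails, centre within 35 mm of their middle line, 135 mm along them, within 0.35 rad of square, stick centres over 30 mm apart (all of step 3 and x of stick_a_mid in the frame of dryer between -0.035 and 0.035 m and y of stick_a_mid in the frame of dryer between -0.135 and 0.135 m and z of stick_a_mid in the frame of dryer between 0.076 and 0.0885 m and angle between stick_a_mid's own y axis and vertical between 1.49 and 1.65 rad and angle between the y axis of each of stick_a_mid, stick_b_mid, stick_c_mid, stick_e_mid and the x axis of dryer, either way round below 0.35 rad and x of stick_b_mid in the frame of dryer between -0.035 and 0.035 m and y of stick_b_mid in the frame of dryer between -0.135 and 0.135 m and z of stick_b_mid in the frame of dryer between 0.076 and 0.0905 m and angle between stick_b_mid's own y axis and vertical between 1.49 and 1.65 rad and x of stick_c_mid in the frame of dryer between -0.035 and 0.035 m and y of stick_c_mid in the frame of dryer between -0.135 and 0.135 m and z of stick_c_mid in the frame of dryer between 0.077 and 0.0865 m and angle between stick_c_mid's own y axis and vertical between 1.49 and 1.65 rad and x of stick_e_mid in the frame of dryer between -0.035 and 0.035 m and y of stick_e_mid in the frame of dryer between -0.135 and 0.135 m and z of stick_e_mid in the frame of dryer between 0.0755 and 0.0895 m and angle between stick_e_mid's own y axis and vertical between 1.49 and 1.65 rad and distance between stick_a_mid and stick_b_mid above 0.03 m and distance between each of stick_a_mid, stick_b_mid and stick_c_mid above 0.03 m and distance between each of stick_a_mid, stick_b_mid, stick_c_mid and stick_e_mid above 0.03 m and x of block_mid in the frame of tin between -0.033 and 0.036 m and y of block_mid in the frame of tin between -0.055 and 0.055 m and z of block_mid in the frame of tin between 0.064 and 0.078 m and (angle between block_mid's own z axis and vertical below 0.1 rad or angle between block_mid's own z axis and vertical above 3.04 rad)); the robot touches nothing.
It fails at once if the block is taken off the rails while the dryer is still on (value of joint switch_lever below 0.3 rad and distance of block_mid from where it was at the start of the episode above 0.03 m and height (world z) of block_mid above 0.085 m).
It fails at once if a stick is laid on the rails before the dryer is switched off (value of joint switch_lever below 0.3 rad and distance of block_mid from where it was at the start of the episode below 0.03 m and ((height (world z) of stick_a_mid between 0.07 and 0.09 m and horizontal distance between stick_a_mid and dryer below 0.12 m) or (height (world z) of stick_b_mid between 0.07 and 0.09 m and horizontal distance between stick_b_mid and dryer below 0.12 m) or (height (world z) of stick_c_mid between 0.07 and 0.09 m and horizontal distance between stick_c_mid and dryer below 0.12 m) or (height (world z) of stick_e_mid between 0.07 and 0.09 m and horizontal distance between stick_e_mid and dryer below 0.12 m))).
It fails at once if the mug is disturbed (moved more than 30 mm) (distance of mug from where it was at the start of the episode above 0.03 m).
It fails at once if the tape is disturbed (moved more than 30 mm) (distance of tape from where it was at the start of the episode above 0.03 m).
It fails at once if the cone is disturbed (moved more than 30 mm) (distance of cone from where it was at the start of the episode above 0.03 m).
Of stick_a, stick_b, stick_c, stick_e only 2 to 4 are there at a start; the rules pass over those that are not, and their reading is None.
At some moment in a run one of stick_a, stick_b, stick_c, stick_e may be knocked a few centimetres aside while the robot is not near it.
Once in a run the grip may slacken for a moment while it holds something.
It also fails if it takes over 210 s, if anything falls off the work surface, if the arm or the gripper's body presses on something with over 40 N, if the wrist force passes 120 N, or if a joint passes its speed limit or range.

### The arm

A 6-joint arm with a two-finger parallel gripper is mounted at the origin on a cart in front of the work surface, level with it; the furniture and walls round the work are solid. World frame = base frame: x ahead of the robot, y to its left, z up, the work surface at z = 0. Lengths are in m, angles in rad, forces in N, time in s.
With the tool pointing down it reaches from about 0.35 to 0.85 m from the base axis. Payload 8.1 kg.
Tool frame: the origin (TCP) lies between the finger pads; the fingertips stand 11 mm ahead of it and the grasp point (between the pads) lies 8 mm behind it (robot.tips_ahead is the distance from the TCP to the fingertips, in m); z points along the fingers, y is the line along which they close (so a half turn about z gives the same grasp; the last joint's range is limited). The gripper opens to 93 mm and grips with 3 to 60 N. Pads are 15 mm wide; open, the fingers measure 128 mm over their backs; the gripper's body (75 mm by 188 mm) begins 65 mm behind the grasp point.
Start: joints at [-1.273, 0.13, 1.488, -0, 1.523, -0.085], TCP at [0.224, -0.557, 0.23] pointing down, gripper open.
Joint ranges: [-2.96, 2.96], [-0.89, 2.26], [0.02, 2.5], [-1.34, 4.48], [0, 2.73], [-2.66, 2.66]. Speed limits (rad/s): [2.39, 2.39, 2.79, 3.14, 3.14, 3.14].

### API

Orientations are given as a rotation vector (axis times angle).
In Python, from plant import robot gives the robot as it stands. The module is installed in compiled form; this text tells all that it offers.
- The arm moves only by the tool move_arm, never from a script. Its argument "deltas" is one flat list of numbers, 7 for each row, row after row: the shift along the tool's x, y, z in m, then the turn, a rotation vector about the tool's x, y, z in rad, then the opening, from 0 (shut) to 1 (fully open). A call has 1 to 12 rows; each row is the pose to reach, as a shift and turn from the pose commanded when the call began, along the tool's axes at that moment; what a row does not reach only later rows make up. A row lasts 1/8 s, in which the tool goes at most 62.5 mm and 10.7 degrees, less where a joint would pass 70% of its speed; a pose out of reach is approached as far as the arm can. A call with a gripper value outside its range is refused whole. The fingers move at their own pace and stop on an object; "squeeze" is the grip in N (left out, the last holds). Time passes only in rows, so rows that repeat a pose let the fingers close. It gives the time, the measured TCP pose, the force, the opening and the grip force at its end, in the units of the state.
- robot.read_state(): the state, without advancing time (a new reading comes with each control period).
- robot.read_camera(name): name is "scene" or "side" or "wrist"; returns (picture, depth): 420x560x3 uint8, red, green, blue; 420x560 float32, m along the optical axis (not along the pixel's ray), 0 where there is no reading.
- robot.camera_model(name): a dict with "K" (3x3 intrinsics, pixels), "k1" (the pictures are not rectified: a ray, as slopes to the right and down, at radius r is drawn at 1 + k1 r^2 times it, then the intrinsics apply), "R" (3x3) and "t" (3): a world point X has camera coordinates R X + t; the wrist camera has in their place "tool_from_camera" (4x4, takes a point from camera to tool coordinates, whose origin is the TCP and whose axes are the flange's). Camera axes: x right, y down, z forward; pixel columns grow to the right and rows downward; lengths in m; the calibration is good to about 2 mm. A picture is of the moment at which its call begins: read the wrist's pose just before it. camera_model takes no time and is no camera call.
- robot.close_job(): hands the job in; it is judged then, once.
Trained networks look in the newest picture that a camera, given by its name, has taken for a name from the list of things; names that differ only in an ending like _2 or _b are one class to them, and where a whole thing is asked for, a point or a joint stands for the part that bears it (a point fixed in the world has none). Each returns a list of dicts, best first, with "confidence" (0 to 1); they miss things now and then, are a little off and sometimes report something else, mostly with a low value. They report only what shows in the picture. A call takes as long as a camera call.
- robot.recognise(camera, label): "uv" ([column, row] in pixels, amid what is visible of it).
The state is a dict: "t": time; "q": joint angles; "dq": joint speeds; "joint_torque": joint torques, N m; "tool_pos": TCP position; "orientation": TCP orientation; "force": force on the tool from outside, world axes, zero at the start; "wrist_torque": the same for the moment, N m; "opening": finger opening in m; "gripper_force": force on a finger pad.
Only numpy, scipy, OpenCV 4.12 (cv2) and the standard library are available. Lean on these libraries where they do the work, as an engineer would, in place of code of your own. Each camera call takes 0.05 s, during which the arm holds its last target. There are 200 camera calls.

## Working session

There is one attempt and no reset: what is moved stays moved. The work goes in short steps, Python scripts to look and compute and a tool call to move; the robot and the scene stay as the last step left them, time stands still between calls to the robot, and variables do not carry over. Pictures are saved under pics/ and viewed, at most 14 in all, crops included, and the job is handed in when it is done.

Besides the shell and the picture viewer there is one more tool, called after "Request:" as a command line: name --argument value ..., lists and objects as JSON in quotes. move_arm: Moves the arm, as the interface text tells. Its arguments: {"type":"object","properties":{"deltas":{"type":"array","items":{"type":"number"}},"squeeze":{"type":"number"}},"required":["deltas"]}

```bash
mkdir -p pics; cat > h.py <<'E'
import numpy as np,cv2
from scipy.spatial.transform import Rotation as R
from plant import robot
def snap(name,fn=None):
    s=robot.read_state(); im,d=robot.read_camera(name)
    if fn: cv2.imwrite('pics/'+fn,im[:,:,::-1])
    return im,d,s
def pts(name,d,s,uv=None):
    """world points for pixels (N,2) or whole image"""
    m=robot.camera_model(name);K=np.array(m['K'])
    if uv is None:
        v,u=np.mgrid[:d.shape[0],:d.shape[1]];uv=np.stack([u,v],-1).reshape(-1,2)
    uv=np.asarray(uv,float);z=d[uv[:,1].astype(int),uv[:,0].astype(int)]
    p=(uv-[K[0,2],K[1,2]])/[K[0,0],K[1,1]]
    q=p.copy()
    for _ in range(8): q=p/(1+m['k1']*(q**2).sum(1,keepdims=True))
    c=np.c_[q,np.ones(len(q))]*z[:,None]
    if name=='wrist':
        T=np.array(m['tool_from_camera']);c=c@T[:3,:3].T+T[:3,3]
        return R.from_rotvec(s['orientation']).apply(c)+s['tool_pos']
    return (c-np.array(m['t']))@np.array(m['R'])
def find(name,d,s,label,n=5):
    for r in robot.recognise(name,label)[:n]:
        uv=np.round(r['uv']); print(label,round(r['confidence'],2),uv,pts(name,d,s,[uv])[0].round(3))
E
python3 - <<'E'
from h import *
for c in ['scene','side']:
    im,d,s=snap(c,c+'0.png')
    m=robot.camera_model(c);print(c,-np.array(m['R']).T@m['t'])
    for l in ['dryer','switch_box','collar_grip','tin','block_mid','stick_a_mid','mug','tape','cone']: find(c,d,s,l)
    P=pts(c,d,s).reshape(420,560,3);np.save(c+'P.npy',P)
print({k:np.round(v,3) for k,v in s.items()})
print(R.from_rotvec(s['orientation']).as_matrix().round(3)); print(robot.camera_model('wrist'),robot.tips_ahead)
E
```

```text
scene [-0.17386252  1.05622568  0.69721973]
dryer 0.89 [252. 228.] [0.603 0.078 0.049]
switch_box 0.56 [232. 298.] [0.434 0.37  0.046]
tin 0.86 [362. 199.] [ 0.426 -0.268  0.059]
tin 0.74 [289. 188.] [ 0.721 -0.289  0.019]
tin 0.58 [332. 228.] [ 0.454 -0.127  0.006]
stick_a_mid 0.61 [294. 268.] [0.422 0.133 0.008]
mug 0.74 [234. 188.] [ 0.785 -0.062  0.082]
tape 0.66 [179. 257.] [0.689 0.287 0.024]
cone 0.46 [293. 188.] [ 0.71  -0.298  0.019]
cone 0.28 [180. 255.] [0.721 0.255 0.004]
side [0.65122258 0.77820088 0.72365175]
dryer 0.67 [264. 247.] [0.634 0.11  0.051]
switch_box 0.71 [352. 332.] [0.462 0.348 0.046]
switch_box 0.59 [236. 165.] [ 0.717 -0.293  0.033]
collar_grip 0.58 [350. 308.] [0.474 0.341 0.115]
collar_grip 0.42 [330. 200.] [ 0.425 -0.13   0.008]
tin 0.64 [311. 157.] [ 0.466 -0.305  0.054]
block_mid 0.65 [268. 210.] [0.622 0.026 0.101]
stick_a_mid 0.98 [345. 262.] [0.427 0.124 0.006]
mug 0.9 [213. 203.] [ 0.769 -0.031  0.08 ]
tape 0.83 [218. 310.] [0.738 0.267 0.016]
tape 0.67 [324. 200.] [ 0.443 -0.132  0.006]
cone 0.71 [351. 306.] [0.474 0.343 0.123]
cone 0.45 [234. 
[... 461 characters left out ...]
001]), 'gripper_force': np.float64(0.0), 'opening': np.float64(0.093)}
[[ 0.928  0.373  0.   ]
 [ 0.373 -0.928 -0.   ]
 [ 0.     0.    -1.   ]]
{'K': array([[322.87586855,   0.        , 278.15945057],
       [  0.        , 322.87586855, 211.24721625],
       [  0.        ,   0.        ,   1.        ]]), 'k1': -0.06237706798420957, 'tool_from_camera': array([[-4.46417769e-04, -9.64407343e-01, -2.64420644e-01,
         7.30470914e-02],
       [ 9.99999700e-01, -2.63086847e-04, -7.28743205e-04,
        -4.54773354e-04],
       [ 6.33239705e-04, -2.64420890e-01,  9.64407171e-01,
        -1.56104985e-01],
       [ 0.00000000e+00,  0.00000000e+00,  0.00000000e+00,
         1.00000000e+00]])} 0.011
```

View pics/side0.png

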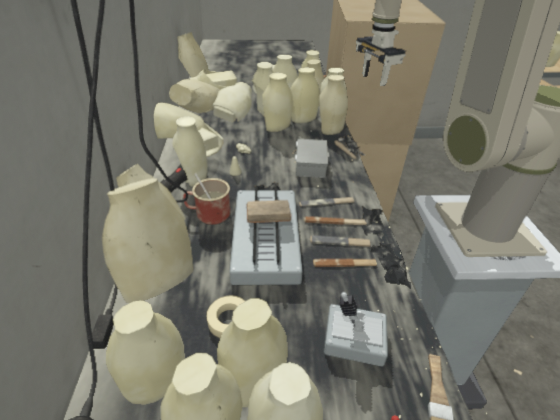

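View pics/scene0.png

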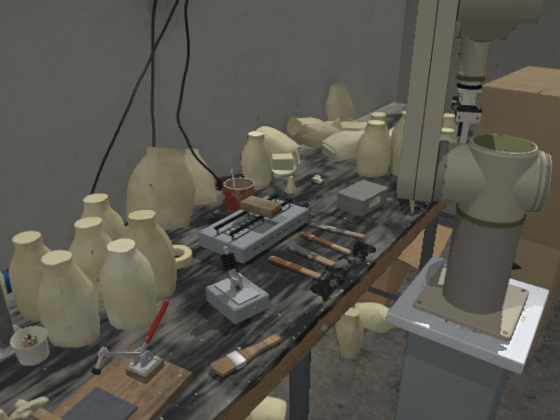

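```bash
python3 - <<'E'
from h import *
# heightmaps combined top-down, 1.5mm grid
A=np.concatenate([np.load(c+'P.npy').reshape(-1,3) for c in('scene','side')])
A=A[(A[:,0]>.3)&(A[:,0]<.95)&(abs(A[:,1])<.5)]
def box(name,m):
    p=A[m]; r=cv2.minAreaRect(p[:,:2].astype(np.float32)); print(name,len(p),np.round(r[0],3),np.round(r[1],3),round(r[2],1),'z',np.median(p[:,2]).round(4))
def sel(x0,x1,y0,y1,z0,z1): return (A[:,0]>x0)&(A[:,0]<x1)&(A[:,1]>y0)&(A[:,1]<y1)&(A[:,2]>z0)&(A[:,2]<z1)
box('tin lid',sel(.3,.6,-.45,-.15,.053,.064))
box('switchtop',sel(.35,.6,.25,.45,.040,.05))
box('lever',sel(.35,.6,.25,.45,.07,.2))
box('block',sel(.5,.75,-.15,.2,.092,.11))
box('rails',sel(.5,.75,-.2,.3,.068,.081))
for nm,(a,b,c,e) in dict(s1=(.35,.5,-.0,.25),s2=(.35,.52,-.18,-.0),s3=(.6,.85,-.4,-.15)).items(): box(nm,sel(a,b,c,e,.004,.012)); box(nm+'hi',sel(a,b,c,e,.012,.08))
# lever slices
for z in np.arange(.06,.16,.01):
    p=A[sel(.35,.6,.27,.43,z,z+.01)]
    if len(p)>5: print(z.round(3),len(p),np.r_[p[:,:2].min(0),p[:,:2].max(0)].round(3))
H=np.zeros((500,440,3),np.uint8)
o=np.argsort(A[:,2]);q=A[o];r=((.95-q[:,0])/.0015).astype(int);cc=((.5-q[:,1])/.0015).astype(int)
h=np.zeros((500,680),np.float32);h[r.clip(0,499),cc.clip(0,679)]=q[:,2]
cv2.imwrite('pics/hm.png',cv2.applyColorMap(np.clip(h*2000,0,255).astype(np.uint8),cv2.COLORMAP_JET))
E
```

```text
tin lid 1374 [ 0.46  -0.342] [0.163 0.11 ] 82.8 z 0.0575
switchtop 2931 [0.491 0.34 ] [0.221 0.127] 2.2 z 0.0442
lever 913 [0.524 0.359] [0.185 0.049] 23.1 z 0.1049
block 1160 [ 0.67  -0.013] [0.107 0.24 ] 61.0 z 0.1005
rails 941 [0.647 0.024] [0.171 0.321] 14.5 z 0.0748
s1 1347 [0.425 0.121] [0.15  0.233] 0.1 z 0.0074
s1hi 12 [0.415 0.06 ] [0.026 0.153] 65.2 z 0.0134
s2 959 [ 0.434 -0.091] [0.168 0.173] 1.8 z 0.0074
s2hi 22 [ 0.431 -0.031] [0.015 0.154] 82.8 z 0.0124
s3 187 [ 0.726 -0.298] [0.247 0.204] 1.8 z 0.0057
s3hi 1250 [ 0.759 -0.247] [0.178 0.326] 45.4 z 0.0453
0.06 91 [0.44  0.324 0.6   0.413]
0.07 159 [0.438 0.323 0.6   0.418]
0.08 152 [0.436 0.324 0.6   0.416]
0.09 81 [0.457 0.325 0.6   0.404]
0.1 128 [0.458 0.321 0.6   0.396]
0.11 139 [0.461 0.319 0.599 0.391]
0.12 191 [0.464 0.317 0.493 0.343]
0.13 49 [0.47  0.323 0.492 0.34 ]
0.14 14 [0.483 0.325 0.491 0.333]
```

The side view shows four sticks (rows 201, 221, 241 and 264, cols 300–375), the block on the rails (268,210), the tin (311,157) and the toggle (350,305). In the scene view the toggle is at (228,262).

```bash
cat >> h.py <<'E'
def comp(P,seed,z0,z1,g=.003,close=3):
    """min-area rect of connected top-down blob in height band containing/nearest seed; returns (cx,cy),long,short,angle of long axis(deg from x)"""
    p=P[(P[:,2]>z0)&(P[:,2]<z1)&(np.hypot(P[:,0]-seed[0],P[:,1]-seed[1])<.25)]
    ij=((p[:,:2]-np.array(seed)+.25)/g).astype(int);n=int(.5/g)+1
    M=np.zeros((n,n),np.uint8);M[ij[:,0],ij[:,1]]=1
    M=cv2.morphologyEx(M,cv2.MORPH_CLOSE,np.ones((close,close)))
    k,L=cv2.connectedComponents(M);li=L[ij[:,0],ij[:,1]]
    near=np.hypot(p[:,0]-seed[0],p[:,1]-seed[1]).argmin();p=p[li==li[near]]
    r=cv2.minAreaRect((p[:,:2]*1000).astype(np.float32));b=cv2.boxPoints(r)/1000
    e1,e2=b[1]-b[0],b[2]-b[1]
    if np.hypot(*e1)<np.hypot(*e2): e1,e2=e2,e1
    a=np.degrees(np.arctan2(e1[1],e1[0]));a=(a+90)%180-90
    return np.round(np.array(r[0])/1000,4),round(float(np.hypot(*e1)),4),round(float(np.hypot(*e2)),4),round(float(a),1),len(p),np.median(p[:,2]).round(4)
E
python3 - <<'E'
from h import *
for c in('side','scene'):
    A=np.load(c+'P.npy');P=A.reshape(-1,3)
    print(c)
    for nm,s,z in [('tin',(.45,-.3),(.05,.066)),('sw',(.46,.35),(.038,.051)),('lever',(.475,.34),(.075,.17)),('block',(.63,.025),(.09,.11)),('dryer',(.62,.1),(.044,.056)),('rails',(.62,.12),(.069,.081)),
      ('s1',(.425,.12),(.004,.013)),('s2',(.41,.05),(.004,.013)),('s3',(.42,-.05),(.004,.013)),('s4',(.44,-.13),(.004,.013))]:
        try: print(nm,comp(P,s,*z))
        except Exception as e: print(nm,e)
A=np.load('sideP.npy')
for u,v in [(345,264),(340,241),(335,221),(325,202),(312,150),(268,205)]: print((u,v),A[v,u].round(3))
im=cv2.imread('pics/side0.png');cv2.imwrite('pics/sidec.png',cv2.resize(im[140:370,200:420],None,fx=2.6,fy=2.6,interpolation=cv2.INTER_CUBIC))
E
```

```text
side
tin (array([ 0.4609, -0.3392]), 0.1594, 0.1078, 82.7, 759, np.float64(0.0569))
sw (array([0.4491, 0.3374]), 0.1182, 0.0999, -15.1, 2121, np.float64(0.0439))
lever (array([0.4655, 0.3326]), 0.0543, 0.0259, -13.4, 436, np.float64(0.1126))
block (array([0.6198, 0.0159]), 0.1132, 0.0607, 1.7, 708, np.float64(0.1003))
dryer (array([0.6265, 0.0309]), 0.3236, 0.1694, 88.6, 4088, np.float64(0.0495))
rails (array([0.6163, 0.1081]), 0.1385, 0.114, -87.7, 343, np.float64(0.0749))
s1 (array([0.4277, 0.1241]), 0.1584, 0.0234, -0.0, 382, np.float64(0.0071))
s2 (array([0.3653, 0.0828]), 0.2817, 0.1281, -40.7, 907, np.float64(0.0072))
s3 (array([ 0.3909, -0.0549]), 0.2223, 0.1204, -20.5, 510, np.float64(0.0081))
s4 (array([ 0.4355, -0.1247]), 0.1691, 0.0267, 5.7, 232, np.float64(0.0062))
scene
tin (array([ 0.4597, -0.3417]), 0.1632, 0.1099, 82.8, 680, np.float64(0.0582))
sw (array([0.4485, 0.3378]), 0.1217, 0.0998, -15.7, 1086, np.float64(0.0434))
lever (array([0.4653, 0.3329]), 0.054, 0.026, -14.2, 346, np.float64(0.108))
block (array([0.6224, 0.0167]), 0.1189, 0.0626, 3.7, 453, np.float64(0.1013))
dryer (array([0.6281, 0.0337]), 0.3212, 0.1744, 89.2, 2009, np.float64(0.051))
rails (array([0.6136, 0.0942]), 0.1681, 0.1095, -85.8, 305, np.float64(0.0748))
s1 (array([0.4287, 0.1242]), 0.1617, 0.0292, -3.7, 288, np.float64(0.0079))
s2 (array([0.3975, 0.0552]), 0.2253, 0.0674, -22.1, 487, np.float64(0.0074))
s3 (array([ 0.3989, -0.0094]), 0.2366, 0.1046, 4.4, 402, np.float64(0.0086))
s4 (array([ 0.4369, -0.1226]), 0.17, 0.0365, 5.6, 232, np.float64(0.0069))
(345, 264) [0.429 0.132 0.007]
(340, 241) [0.426 0.048 0.006]
(335, 221) [ 0.427 -0.028  0.012]
(325, 202) [ 0.441 -0.123  0.006]
(312, 150) [ 0.458 -0.346  0.057]
(268, 205) [0.621 0.003 0.098]
```

View pics/sidec.png

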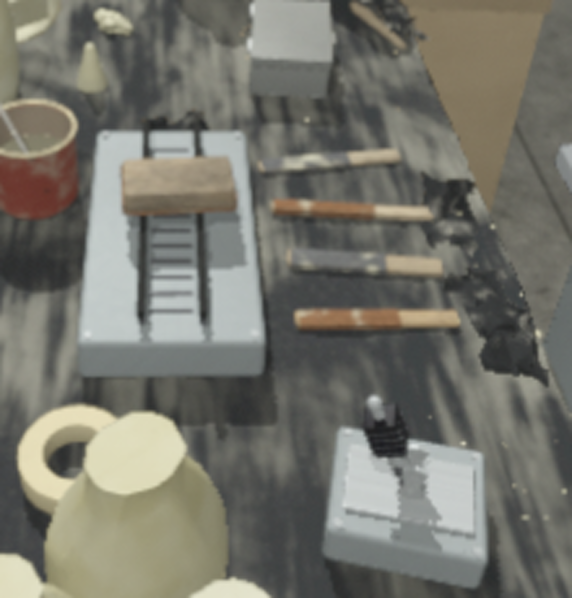

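Request:
move_arm --deltas '[0.427,-0.537,-0.07,0,0,-2.09,1,0.427,-0.537,-0.07,0,0,-2.09,1,0.427,-0.537,-0.07,0,0,-2.09,1,0.427,-0.537,-0.07,0,0,-2.09,1,0.427,-0.537,-0.07,0,0,-2.09,1,0.427,-0.537,-0.07,0,0,-2.09,1,0.427,-0.537,-0.07,0,0,-2.09,1,0.427,-0.537,-0.07,0,0,-2.09,1,0.427,-0.537,-0.07,0,0,-2.09,1,0.427,-0.537,-0.07,0,0,-2.09,1,0.427,-0.537,-0.07,0,0,-2.09,1,0.427,-0.537,-0.07,0,0,-2.09,1]'

```text
t: 2.5
tool_pos: [0.4198, 0.105, 0.3]
orientation: [-1.017, -2.972, -0.002]
force: [0.0, -0.4, -0.5]
opening: 0.0929
gripper_force: 0.0
```

```bash
cat >> h.py <<'E'
def delta(pos,M):
    s=robot.read_state();r=R.from_rotvec(s['orientation'])
    d=r.inv().apply(np.array(pos)-s['tool_pos']);w=(r.inv()*R.from_matrix(M)).as_rotvec()
    print('t',round(float(s['t']),2),'delta',d.round(4),w.round(4)); return d,w
def down(head):
    """tool down, tool x at heading deg"""
    a=np.radians(head);return np.array([[np.cos(a),np.sin(a),0],[np.sin(a),-np.cos(a),0],[0,0,-1]])
SW=np.array([.449,.3376,.045]);SWA=np.radians(-15.3)
def sw(lean,dist):
    """TCP dist along lever from pivot, tool z down the lever, lean towards box +x"""
    X=np.array([np.cos(SWA),np.sin(SWA),0]);Y=np.array([-X[1],X[0],0]);u=np.sin(lean)*X+np.cos(lean)*np.array([0,0,1])
    return SW+dist*u, np.c_[np.cross(Y,-u),Y,-u]
E
python3 - <<'E'
from h import *
im,d,s=snap('wrist','w1.png')
print(s['tool_pos'],s['q'].round(3))
find('wrist',d,s,'stick_a_mid');find('wrist',d,s,'collar_grip')
P=pts('wrist',d,s)
for n,sd in dict(s1=(.428,.124),s2=(.42,.05),s3=(.425,-.03),s4=(.44,-.13)).items(): print(n,comp(P,sd,.0045,.014,g=.002))
print(comp(P,(.62,.016),.09,.11),comp(P,(.6,.1),.044,.056))
p,M=sw(.42,.20);print(p,M.round(2));delta(p,M)
E
```

```text
[0.41982618 0.10497101 0.29997157] [ 1.260e-01 -3.520e-01  1.809e+00  1.000e-03  1.685e+00 -7.860e-01]
stick_a_mid 0.8 [293. 172.] [0.426 0.127 0.009]
collar_grip 0.78 [474. 103.] [0.465 0.319 0.125]
collar_grip 0.26 [323. 293.] [0.581 0.06  0.052]
s1 (array([0.4283, 0.1245]), 0.1601, 0.0196, -0.8, 1549, np.float64(0.0083))
s2 (array([0.4266, 0.0455]), 0.1604, 0.0243, -6.9, 1759, np.float64(0.0083))
s3 (array([ 0.3908, -0.0548]), 0.2264, 0.1192, -20.9, 2612, np.float64(0.0094))
s4 (array([ 0.4889, -0.1208]), 0.0385, 0.0223, 7.6, 203, np.float64(0.0074))
(array([0.6237, 0.0138]), 0.1105, 0.0585, 4.1, 2041, np.float64(0.1016)) (array([0.5666, 0.1078]), 0.2555, 0.1141, 59.6, 4531, np.float64(0.0505))
[0.52766167 0.3160806  0.22761779] [[-0.88  0.26 -0.39]
 [ 0.24  0.96  0.11]
 [ 0.41  0.   -0.91]]
t 2.65 delta [0.0489 0.2361 0.0717] [ 0.0839  0.4142 -0.3969]
```

View pics/w1.png

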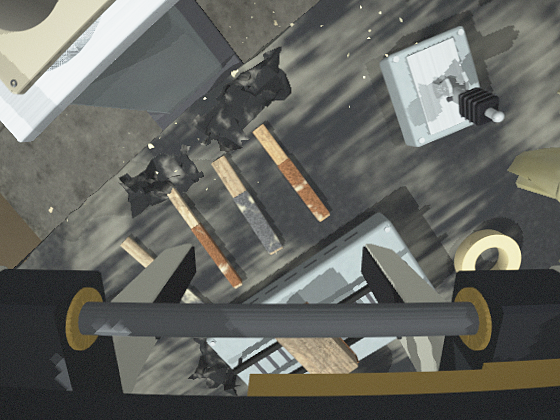

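The wrist view clearly shows sticks a (290,172), b (248,205), c (205,240) and e (150,260), and the collar at (480,105).

Request:
move_arm --deltas '[0.049,0.236,0.072,0.084,0.414,-0.397,1,0.049,0.236,0.072,0.084,0.414,-0.397,1,0.049,0.236,0.072,0.084,0.414,-0.397,1,0.049,0.236,0.072,0.084,0.414,-0.397,1,0.049,0.236,0.072,0.084,0.414,-0.397,1,0.049,0.236,0.072,0.084,0.414,-0.397,1]'

```text
t: 3.4
tool_pos: [0.528, 0.3152, 0.2256]
orientation: [-0.365, -2.697, -0.076]
force: [-0.3, -0.9, 1.0]
opening: 0.093
gripper_force: 0.0
```

```bash
python3 - <<'E'
from h import *
im,d,s=snap('wrist','w2.png')
print(s['tool_pos'],s['q'].round(3))
P=pts('wrist',d,s);print(comp(P,(.43,.35),.039,.051))
find('wrist',d,s,'collar_grip')
# points in lever frame using nominal pivot
p,M=sw(.42,0);L=(P-SW)@np.c_[-M[:,0],M[:,1],-M[:,2]]  # x swing, y hinge, z along lever
for z in range(40,112,6):
    q=L[(L[:,2]>z/1000)&(L[:,2]<z/1000+.006)&(abs(L[:,0])<.035)&(abs(L[:,1])<.035)]
    if len(q)>4: print(z,len(q),(np.percentile(q[:,:2],[3,97],axis=0)*1000).round(1).ravel())
delta(*sw(.42,.062))
E
```

```text
[0.52799122 0.31521763 0.22557998] [ 0.319  0.494  1.116  0.239  1.882 -0.95 ]
(array([0.4491, 0.337 ]), 0.1192, 0.0992, -14.6, 7655, np.float64(0.0433))
collar_grip 0.91 [277. 206.] [0.479 0.328 0.13 ]
52 25 [-14.4  -9.3 -13.5  11.6]
58 25 [-14.4 -11.1 -13.7   9.9]
64 39 [-14.4 -12.3 -13.4  10.2]
70 41 [-14.7 -11.1 -13.8  11.7]
76 44 [-14.7 -12.1  11.2  11.7]
82 623 [-14.2 -11.7  10.8  11.4]
88 48 [-10.1  -8.3   8.2   8.8]
94 6 [-6.7 -4.3 -2.2  4.5]
100 133 [-6.6 -4.6  2.5  4.3]
106 6 [-4.3 -1.1  0.5  1. ]
t 3.5 delta [0.0006 0.0011 0.139 ] [ 0.001   0.0011 -0.0014]
```

View pics/w2.png

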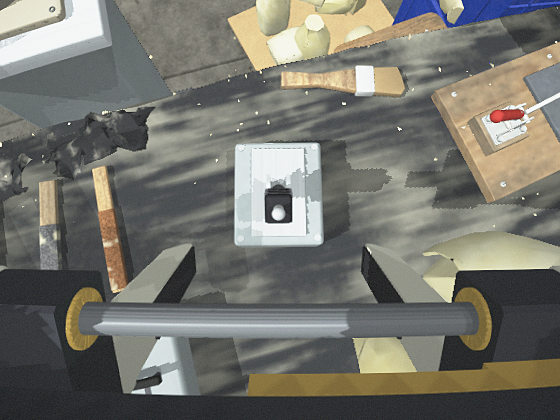

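Collar is centred at (278,206), between the fingers. A vase at (480,260) sits near the right finger, so I'll check clearance before descending.

```bash
python3 - <<'E'
from h import *
P=np.concatenate([np.load(c+'P.npy').reshape(-1,3) for c in('scene','side')])
for lean in(.42,0,-.42):
    p,M=sw(lean,.062);L=(P-p)@M
    b=(abs(L[:,0])<.06)&(abs(L[:,1])<.12)&(L[:,2]<-.05)&(L[:,2]>-.3)
    print(lean,b.sum(),L[b][:5].round(3), P[b][:5].round(3))
E
```

```text
0.42 0 [] []
0 0 [] []
-0.42 0 [] []
```

Request:
move_arm --deltas '[0.001,0.0005,0.05,0,0,0,0.55,0.001,0.0005,0.09,0,0,0,0.55,0.001,0.0005,0.12,0,0,0,0.55,0.001,0.0005,0.138,0,0,0,0.55,0.001,0.0005,0.138,0,0,0,0.55,0.001,0.0005,0.138,0,0,0,0.1,0.001,0.0005,0.138,0,0,0,0.1,0.001,0.0005,0.138,0,0,0,0.1,0.001,0.0005,0.138,0,0,0,0.1,0.001,0.0005,0.138,0,0,0,0.1]' --squeeze 40

```text
t: 4.75
tool_pos: [0.4731, 0.3306, 0.1029]
orientation: [-0.362, -2.701, -0.074]
force: [0.7, -8.7, 6.1]
opening: 0.0237
gripper_force: 39.9
```

```bash
python3 - <<'E'
from h import *
s=robot.read_state();print(s['tool_pos'],s['q'].round(3))
delta(*sw(.42,.062))
for l in (.42,.28,.14,0,-.14,-.28,-.44): print(l,end=' ');delta(*sw(l,.0765))
E
```

```text
[0.47311183 0.33060193 0.10291717] [ 0.367  0.464  1.383  0.242  1.638 -0.964]
t 4.75 delta [-0.0007  0.0004  0.0011] [-0.0021  0.0013  0.0005]
0.42 t 4.75 delta [-0.0007  0.0004 -0.0134] [-0.0021  0.0013  0.0005]
0.28 t 4.75 delta [ 0.01    0.0004 -0.0126] [-0.0021 -0.1387  0.0007]
0.14 t 4.75 delta [ 0.0204  0.0004 -0.0104] [-0.002  -0.2787  0.0008]
0 t 4.75 delta [ 0.0305  0.0004 -0.0068] [-0.002  -0.4187  0.0009]
-0.14 t 4.75 delta [ 0.0399  0.0004 -0.0017] [-0.0019 -0.5587  0.0011]
-0.28 t 4.75 delta [0.0486 0.0004 0.0045] [-0.0019 -0.6987  0.0012]
-0.44 t 4.75 delta [0.0573 0.0004 0.0131] [-0.0018 -0.8587  0.0014]
```

Request:
move_arm --deltas '[0,0,-0.008,0,0,0,0.1,0,0,-0.015,0,0,0,0.1,0,0,-0.015,0,0,0,0.1,0.0105,0,-0.0141,0,-0.139,0,0.1,0.021,0,-0.0118,0,-0.279,0,0.1,0.031,0,-0.0082,0,-0.419,0,0.1,0.0407,0,-0.003,0,-0.559,0,0.1,0.0495,0,0.0033,0,-0.699,0,0.1,0.0575,0,0.0112,0,-0.845,0,0.1,0.0578,0,0.0116,0,-0.855,0,0.1]'

```text
t: 6.0
tool_pos: [0.4168, 0.3456, 0.115]
orientation: [0.354, 2.68, -0.085]
force: [10.7, -12.5, -0.3]
opening: 0.0234
gripper_force: 40.0
```

```bash
python3 - <<'E'
from h import *
s=robot.read_state();print(s['tool_pos'],s['q'].round(3),s['opening'],s['gripper_force'],s['force'])
delta(*sw(-.42,.062));delta(*sw(-.42,.078))
E
```

```text
[0.41679248 0.34557004 0.11503147] [ 0.86  -0.097  2.    -0.453  1.085 -0.264] 0.023406647501108775 39.99424159526825 [ 10.65297032 -12.52961541  -0.29421207]
t 6.0 delta [-0.0014  0.0008  0.0155] [-0.0021  0.0214  0.0047]
t 6.0 delta [-0.0017  0.0008 -0.0005] [-0.0021  0.0214  0.0047]
```

Request:
move_arm --deltas '[-0.001,0,0.009,0,0.015,0,0.1,-0.001,0,0.016,0,0.015,0,0.1,-0.001,0,0.016,0,0.015,0,0.1,-0.001,0,0.016,0,0.015,0,0.5,-0.001,0,0.016,0,0.015,0,0.5,-0.001,0,-0.03,0,0.015,0,0.5,-0.001,0,-0.08,0,0.015,0,0.55,-0.001,0,-0.14,0,0.015,0,0.55,-0.001,0,-0.14,0,0.015,0,0.55]'

```text
t: 7.12
tool_pos: [0.3614, 0.3658, 0.2488]
orientation: [0.361, 2.696, -0.063]
force: [0.9, 0.5, 0.1]
opening: 0.0512
gripper_force: 0.0
```

```bash
python3 - <<'E'
from h import *
im,d,s=snap('wrist')
print(s['tool_pos'],s['force'])
P=pts('wrist',d,s)
p,M=sw(-.42,0);L=(P-SW)@np.c_[-M[:,0],M[:,1],-M[:,2]]
for z in range(40,116,6):
    q=L[(L[:,2]>z/1000)&(L[:,2]<z/1000+.006)&(abs(L[:,0])<.035)&(abs(L[:,1])<.035)]
    if len(q)>4: print(z,len(q),(np.percentile(q[:,:2],[3,97],axis=0)*1000).round(1).ravel())
delta([.62,.015,.24],down(183))
E
```

```text
[0.36143521 0.36578909 0.24877153] [0.93041719 0.54812972 0.07169155]
52 16 [-12.4  -9.  -11.9  10.2]
58 21 [-12.4 -13.  -11.7  10.4]
64 42 [-12.7 -11.9 -11.5   9.9]
70 30 [-12.5 -11.6 -11.9   9.9]
76 36 [-12.8 -13.2  -1.7  10.5]
82 524 [-12.1 -12.1  12.2  10.4]
88 30 [-10.4 -10.1   9.9   7.7]
94 7 [-4.3 -2.4 -2.6  2.8]
100 111 [-4.  -6.   4.8  3.8]
t 7.17 delta [-0.3096 -0.2698  0.1432] [-0.0606  0.4195 -0.3132]
```

Request:
move_arm --deltas '[-0.31,-0.27,0.143,-0.061,0.419,-0.313,1,-0.31,-0.27,0.143,-0.061,0.419,-0.313,1,-0.31,-0.27,0.143,-0.061,0.419,-0.313,1,-0.31,-0.27,0.143,-0.061,0.419,-0.313,1,-0.31,-0.27,0.143,-0.061,0.419,-0.313,1,-0.31,-0.27,0.143,-0.061,0.419,-0.313,1,-0.31,-0.27,0.143,-0.061,0.419,-0.313,1,-0.31,-0.27,0.143,-0.061,0.419,-0.313,1,-0.31,-0.27,0.143,-0.061,0.419,-0.313,1,-0.31,-0.27,0.143,-0.061,0.419,-0.313,1]'

```text
t: 8.43
tool_pos: [0.6186, 0.0124, 0.2364]
orientation: [0.078, -3.135, 0.006]
force: [-0.3, 1.2, -1.2]
opening: 0.0933
gripper_force: 0.0
```

```bash
python3 - <<'E'
from h import *
im,d,s=snap('wrist','w3.png')
print(s['tool_pos'],s['force'],s['q'].round(2))
P=pts('wrist',d,s);print('block',comp(P,(.62,.015),.094,.108,g=.002))
print('dry',comp(P,(.56,.02),.043,.057,close=5))
q=P[(P[:,2]>.069)&(P[:,2]<.081)&(P[:,1]>-.12)&(P[:,1]<.18)&(abs(P[:,0]-.63)<.05)]
for y in np.arange(-.12,.18,.03):
    r=q[(q[:,1]>y)&(q[:,1]<y+.03),0]
    if len(r)>4: print(y.round(2),np.sort(r)[[0,len(r)//4,len(r)//2,3*len(r)//4,-1]].round(4))
E
```

```text
[0.61858332 0.01236832 0.23642559] [-0.26587001  1.2118638  -1.20073295] [-0.06  0.18  1.42 -0.    1.55 -1.68]
block (array([0.621 , 0.0142]), 0.1097, 0.0581, 2.3, 7031, np.float64(0.102))
dry (array([0.6272, 0.0299]), 0.3191, 0.1697, 88.5, 29207, np.float64(0.051))
-0.12 [0.5918 0.5956 0.6483 0.6515 0.6566]
-0.09 [0.5926 0.5962 0.6008 0.6519 0.6576]
-0.06 [0.5936 0.5972 0.6022 0.6525 0.6582]
-0.03 [0.5943 0.5982 0.6506 0.6537 0.6584]
0.03 [0.5961 0.5995 0.6035 0.6548 0.6602]
0.06 [0.5966 0.6004 0.6049 0.6556 0.661 ]
0.09 [0.5974 0.601  0.6054 0.6563 0.6617]
0.12 [0.598  0.6015 0.606  0.6567 0.6625]
0.15 [0.5988 0.6023 0.6067 0.6571 0.6627]
```

View pics/w3.png

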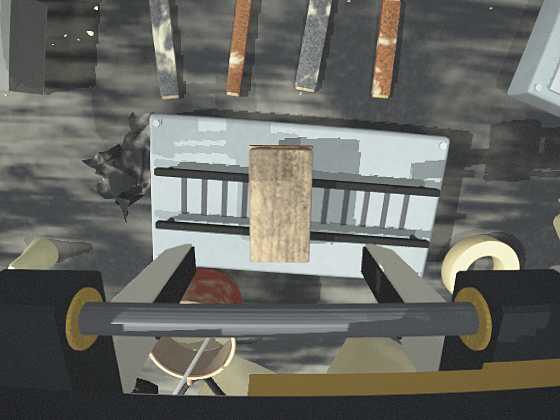

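Request:
move_arm --deltas '[-0.002,0.002,0.06,0,0,0.008,1,-0.002,0.002,0.115,0,0,0.008,1,-0.002,0.002,0.145,0,0,0.008,1,-0.002,0.002,0.155,0,0,0.008,1,-0.002,0.002,0.155,0,0,0.008,0.4,-0.002,0.002,0.155,0,0,0.008,0.4,-0.002,0.002,0.155,0,0,0.008,0.4,-0.002,0.002,0.155,0,0,0.008,0.4,-0.002,0.002,0.13,0,0,0.008,0.4,-0.002,0.002,0.08,0,0,0.008,0.4,-0.002,0.002,0.04,0,0,0.008,0.4,-0.002,0.002,0.04,0,0,0.008,0.4]' --squeeze 45

```text
t: 9.98
tool_pos: [0.6238, 0.014, 0.2033]
orientation: [-0.067, 3.135, -0.008]
force: [0.2, 0.8, -1.8]
opening: 0.0595
gripper_force: 45.0
```

```bash
python3 - <<'E'
from h import *
s=robot.read_state();print(s['tool_pos'],s['q'].round(2))
delta([.4605,-.340,.19],down(82.7)); print(s['t'])
E
```

```text
[0.62377584 0.01398009 0.2033247 ] [-0.06  0.2   1.46 -0.    1.48 -1.67]
t 9.97 delta [ 0.1782 -0.3467  0.0143] [7.0000e-04 8.7000e-03 1.7406e+00]
9.975
```

Request:
move_arm --deltas '[0.178,-0.347,0.014,0,0.008,1.74,0.4,0.178,-0.347,0.014,0,0.008,1.74,0.4,0.178,-0.347,0.014,0,0.008,1.74,0.4,0.178,-0.347,0.014,0,0.008,1.74,0.4,0.178,-0.347,0.014,0,0.008,1.74,0.4,0.178,-0.347,0.014,0,0.008,1.74,0.4,0.178,-0.347,0.014,0,0.008,1.74,0.4,0.178,-0.347,0.014,0,0.008,1.74,0.4,0.178,-0.347,0.014,0,0.008,1.74,0.4,0.178,-0.347,0.014,0,0.008,1.74,0.4,0.178,-0.347,0.014,0,0.008,1.74,0.4,0.178,-0.347,0.014,0,0.008,1.74,0.4]'

```text
t: 11.48
tool_pos: [0.4577, -0.3399, 0.1854]
orientation: [-2.351, -2.074, 0.009]
force: [0.2, 0.2, -1.6]
opening: 0.0594
gripper_force: 45.0
```

```bash
python3 - <<'E'
from h import *
im,d,s=snap('wrist','w4.png')
P=pts('wrist',d,s);print('tin',comp(P,(.46,-.43),.050,.066),comp(P,(.46,-.4),.05,.066))
print(s['tool_pos'],s['opening'],s['gripper_force'])
delta([.4605,-.340,.0705],down(82.7))
q=P[(abs(P[:,0]-.46)<.09)&(abs(P[:,1]+.34)<.13)&(P[:,2]>.05)&(P[:,2]<.066)]
print(len(q),np.median(q[:,2]))
E
```

```text
tin (array([ 0.5098, -0.3803]), 0.0037, 0.0011, -89.2, 9, np.float64(0.0571)) (array([ 0.5098, -0.3803]), 0.0037, 0.0011, -89.2, 9, np.float64(0.0571))
[ 0.45769398 -0.33986981  0.18542255] 0.059355912434143274 44.99578893184662
t 11.53 delta [0.0003 0.0036 0.1151] [-0.0081  0.      0.0019]
4440 0.058361863950537884
```

View pics/w4.png

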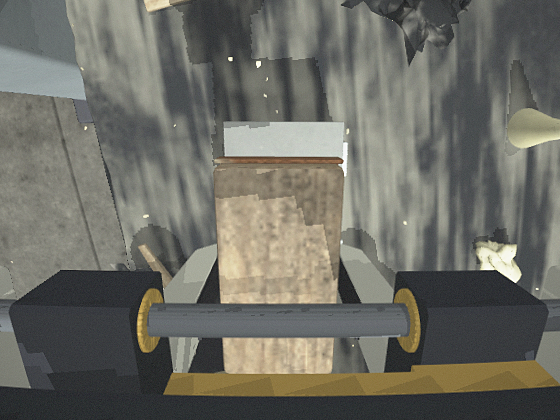

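The block is held square over the tin; the lid shows at (283,140).

Request:
move_arm --deltas '[0,0.003,0.055,-0.008,0,0,0.4,0,0.003,0.095,-0.008,0,0,0.4,0,0.003,0.11,-0.008,0,0,0.4,0,0.003,0.1145,-0.008,0,0,0.4,0,0.003,0.1145,-0.008,0,0,0.4]' --squeeze 20

```text
t: 12.15
tool_pos: [0.461, -0.3412, 0.0733]
orientation: [2.355, 2.075, 0.0]
force: [-0.2, -0.3, -0.6]
opening: 0.06
gripper_force: 20.0
```

Request:
move_arm --deltas '[0,0,0,0,0,0,0.85,0,0,0,0,0,0,0.85,0,0,-0.03,0,0,0,0.85,0,0,-0.08,0,0,0,0.85,0,0,-0.13,0,0,0,0.85,0,0,-0.13,0,0,0,0.85]'

```text
t: 12.9
tool_pos: [0.4627, -0.3426, 0.2084]
orientation: [2.349, 2.069, 0.002]
force: [1.0, -0.6, -0.8]
opening: 0.0789
gripper_force: 0.0
```

```bash
python3 - <<'E'
from h import *
im,d,s=snap('wrist')
P=pts('wrist',d,s);print('block',comp(P,(.46,-.36),.075,.092))
q=P[(abs(P[:,0]-.46)<.02)&(abs(P[:,1]+.34)<.05)&(P[:,2]>.075)];A=np.c_[q[:,:2],np.ones(len(q))];print(np.linalg.lstsq(A,q[:,2],rcond=None)[0])
print(s['tool_pos']);delta([.43,-.05,.24],down(182))
E
```

```text
block (array([ 0.4614, -0.3397]), 0.1115, 0.0586, 82.6, 7609, np.float64(0.0846))
[0.61243225 2.93583816 0.91367177]
[ 0.46266669 -0.34263818  0.20840791]
t 12.95 delta [ 0.2852 -0.0679 -0.0364] [ 7.0000e-04  8.0000e-03 -1.7324e+00]
```

Request:
move_arm --deltas '[0.285,-0.068,-0.036,0,0.008,-1.732,0.6,0.285,-0.068,-0.036,0,0.008,-1.732,0.6,0.285,-0.068,-0.036,0,0.008,-1.732,0.6,0.285,-0.068,-0.036,0,0.008,-1.732,0.6,0.285,-0.068,-0.036,0,0.008,-1.732,0.6,0.285,-0.068,-0.036,0,0.008,-1.732,0.6,0.285,-0.068,-0.036,0,0.008,-1.732,0.6,0.285,-0.068,-0.036,0,0.008,-1.732,0.6,0.285,-0.068,-0.036,0,0.008,-1.732,0.6,0.285,-0.068,-0.036,0,0.008,-1.732,0.6,0.285,-0.068,-0.036,0,0.008,-1.732,0.6]'

```text
t: 14.32
tool_pos: [0.428, -0.0489, 0.2362]
orientation: [0.053, -3.135, -0.008]
force: [-0.5, 0.2, 0.3]
opening: 0.0557
gripper_force: 0.0
```

```bash
cat >> h.py <<'E'
def sticks(P,z0=.004):
    q=P[(P[:,0]>.3)&(P[:,0]<.56)&(P[:,1]>-.25)&(P[:,1]<.25)]
    for sd in [(.43,.1245),(.43,.0455),(.43,-.028),(.44,-.125)]:
        try: print(sd,comp(q,sd,z0,.014,g=.002,close=2))
        except Exception as e: print(sd,e)
E
python3 - <<'E'
from h import *
im,d,s=snap('wrist','w5.png')
P=pts('wrist',d,s);print(s['tool_pos'],s['orientation'])
sticks(P);find('wrist',d,s,'stick_a_mid')
E
```

```text
[ 0.42796667 -0.04891214  0.23619121] [ 0.05348294 -3.1349099  -0.00811306]
(0.43, 0.1245) (array([0.4288, 0.1246]), 0.1573, 0.0208, -1.4, 1843, np.float64(0.0083))
(0.43, 0.0455) (array([0.4247, 0.0454]), 0.1537, 0.0238, -6.8, 2165, np.float64(0.0083))
(0.43, -0.028) (array([ 0.3918, -0.0548]), 0.225, 0.1191, -20.8, 3803, np.float64(0.0094))
(0.44, -0.125) (array([ 0.4306, -0.1258]), 0.156, 0.0229, 6.1, 2058, np.float64(0.0072))
stick_a_mid 0.96 [415. 192.] [0.428 0.121 0.009]
```

View pics/w5.png

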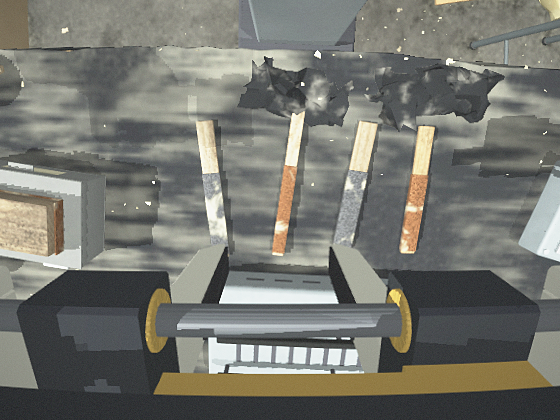

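```bash
python3 - <<'E'
from h import *
im,d,s=snap('wrist')
P=pts('wrist',d,s);q=P[(P[:,0]>.375)&(P[:,0]<.55)&(P[:,1]<.005)&(P[:,1]>-.06)]
r=comp(q,(.43,-.028),.004,.014,g=.002,close=2);print(r)
# end of c near dryer side and robot side
a=np.radians(r[3]);dv=np.array([np.cos(a),np.sin(a)])
w=P[(P[:,2]>.004)&(P[:,2]<.014)];t=(w[:,:2]-r[0])@dv;n=(w[:,:2]-r[0])@[-dv[1],dv[0]]
t=t[abs(n)<.005];print(np.histogram(t,np.arange(-.14,.1,.01)),t.max())
E
```

```text
(array([ 0.4459, -0.0375]), 0.1398, 0.015, -5.8, 1231, np.float64(0.0104))
(array([73, 10,  6, 73, 77, 76, 75, 76, 71, 70, 71, 67, 67, 69, 63, 64, 60,
       63, 60, 58, 54,  0,  0]), array([-1.40000000e-01, -1.30000000e-01, -1.20000000e-01, -1.10000000e-01,
       -1.00000000e-01, -9.00000000e-02, -8.00000000e-02, -7.00000000e-02,
       -6.00000000e-02, -5.00000000e-02, -4.00000000e-02, -3.00000000e-02,
       -2.00000000e-02, -1.00000000e-02,  1.11022302e-16,  1.00000000e-02,
        2.00000000e-02,  3.00000000e-02,  4.00000000e-02,  5.00000000e-02,
        6.00000000e-02,  7.00000000e-02,  8.00000000e-02,  9.00000000e-02])) 0.0965009390810048
```

Request:
move_arm --deltas '[0.0015,0.0135,0.06,0,0.005,0.135,0.5,0.0015,0.0135,0.12,0,0.005,0.135,0.5,0.0015,0.0135,0.17,0,0.005,0.135,0.5,0.0015,0.0135,0.17,0,0.005,0.135,0.5]'

```text
t: 14.98
tool_pos: [0.422, -0.034, 0.0637]
orientation: [-0.158, -3.119, -0.009]
force: [0.8, 0.4, 1.0]
opening: 0.0464
gripper_force: 0.0
```

```bash
python3 - <<'E'
from h import *
delta([.426,-.0355,.0135],down(174.2))
im,d,s=snap('wrist');P=pts('wrist',d,s);sticks(P)
E
```

```text
t 14.97 delta [-0.0051 -0.0013  0.0501] [ 0.0047 -0.0186  0.0002]
(0.43, 0.1245) (array([0.4188, 0.1248]), 0.1377, 0.0207, -0.4, 4497, np.float64(0.0082))
(0.43, 0.0455) (array([0.4055, 0.0476]), 0.1167, 0.0235, -6.6, 4892, np.float64(0.0082))
(0.43, -0.028) (array([ 0.3693, -0.049 ]), 0.1846, 0.118, -25.4, 11175, np.float64(0.0091))
(0.44, -0.125) (array([ 0.3983, -0.1307]), 0.091, 0.0218, 6.8, 3549, np.float64(0.007))
```

Request:
move_arm --deltas '[-0.005,-0.001,0.035,0.005,-0.018,0,0.5,-0.005,-0.001,0.05,0.005,-0.018,0,0.5,-0.005,-0.001,0.05,0.005,-0.018,0,0.5,-0.005,-0.001,0.05,0.005,-0.018,0,0.05,-0.005,-0.001,0.05,0.005,-0.018,0,0.05,-0.005,-0.001,0.05,0.005,-0.018,0,0.05,-0.005,-0.001,0.05,0.005,-0.018,0,0.05,-0.005,-0.001,0.02,0.005,-0.018,0,0.05,-0.005,-0.001,-0.04,0.005,-0.018,0,0.05,-0.005,-0.001,-0.1,0.005,-0.018,0,0.05,-0.005,-0.001,-0.1,0.005,-0.018,0,0.05]' --squeeze 25

```text
t: 16.4
tool_pos: [0.4353, -0.0375, 0.1735]
orientation: [0.157, 3.119, -0.005]
force: [-0.3, -0.0, -1.0]
opening: 0.0146
gripper_force: 25.0
```

```bash
python3 - <<'E'
from h import *
delta([.6263,-.005,.15],down(178.5))
E
```

```text
t 16.4 delta [-0.1863  0.0516  0.0269] [-0.003   0.0186 -0.0743]
```

Request:
move_arm --deltas '[-0.06,0.017,0,0,0.018,-0.074,0.05,-0.12,0.034,0,0,0.018,-0.074,0.05,-0.186,0.0515,0.02,0,0.018,-0.074,0.05,-0.186,0.0515,0.027,0,0.018,-0.074,0.05,-0.186,0.0515,0.027,0,0.018,-0.074,0.05,-0.186,0.0515,0.027,0,0.018,-0.074,0.05,-0.186,0.0515,0.027,0,0.018,-0.074,0.05]'

```text
t: 17.27
tool_pos: [0.6221, -0.0047, 0.144]
orientation: [-0.042, -3.134, 0.002]
force: [0.2, -0.5, -0.2]
opening: 0.0149
gripper_force: 25.0
```

```bash
cat >> h.py <<'E'
def held(P,s,y):
    """stick in the gripper: points just about the TCP height"""
    z=s['tool_pos'][2];q=P[(abs(P[:,1]-y)<.03)&(abs(P[:,2]-z+.005)<.02)&(abs(P[:,0]-s['tool_pos'][0])<.13)&(abs(P[:,1]-y)<.011)]
    A=np.c_[q[:,0]-s['tool_pos'][0],np.ones(len(q))];k=np.linalg.lstsq(A,q[:,2],rcond=None)[0]
    print('held',len(q),'x',q[:,0].min().round(3),q[:,0].max().round(3),'slope',k[0].round(3),'top z-tcp',(k[1]-z).round(4))
E
python3 - <<'E'
from h import *
im,d,s=snap('wrist','w6.png');P=pts('wrist',d,s)
print(s['tool_pos'],s['opening'])
delta([.6263,-.005,.0885],down(178.5))
held(P,s,-.005)
E
```

```text
[ 0.62207609 -0.00468125  0.14399786] 0.014936452610903584
t 17.32 delta [-0.0045 -0.0002  0.0554] [-0.0014 -0.0071 -0.0007]
held 7632 x 0.527 0.699 slope -0.005 top z-tcp -0.0071
```

View pics/w6.png

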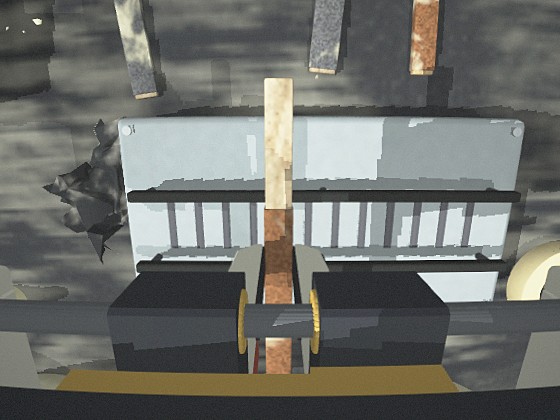

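Request:
move_arm --deltas '[-0.008,0,0.03,0,-0.004,0,0.05,-0.008,0,0.046,0,-0.004,0,0.05,-0.008,0,0.05,0,-0.004,0,0.05,-0.008,0,0.05,0,-0.004,0,0.05,-0.008,0,0.05,0,-0.004,0,0.05]'

```text
t: 17.95
tool_pos: [0.6299, -0.0046, 0.0926]
orientation: [-0.042, -3.136, 0.002]
force: [-0.3, 0.7, 0.1]
opening: 0.015
gripper_force: 25.0
```

```bash
python3 - <<'E'
from h import *
im,d,s=snap('wrist');P=pts('wrist',d,s)
print(s['tool_pos'],s['opening'],s['force']);held(P,s,-.005)
E
```

```text
[ 0.62987274 -0.00458425  0.09264272] 0.015042386451274701 [-0.30391179  0.67952896  0.05128651]
held 7888 x 0.535 0.705 slope 0.001 top z-tcp -0.0066
```

Request:
move_arm --deltas '[0,0,0.0015,0,0,0,0.05,0,0,0.0015,0,0,0,0.4,0,0,0.0015,0,0,0,0.4,0,0,0.0015,0,0,0,0.4,0,0,-0.03,0,0,0,0.4,0,0,-0.09,0,0,0,0.4,0.06,0.02,-0.09,0,0,0,0.5,0.12,0.035,-0.09,0,0,0,0.5,0.18,0.045,-0.09,0,0,0,0.5,0.205,0.05,-0.06,0,0,0.09,0.5,0.205,0.05,-0.06,0,0,0.09,0.5,0.205,0.05,-0.06,0,0,0.09,0.5]'

```text
t: 19.5
tool_pos: [0.4278, 0.0507, 0.1543]
orientation: [-0.18, -3.133, 0.002]
force: [0.9, -0.2, 0.6]
opening: 0.0463
gripper_force: 0.0
```

```bash
python3 - <<'E'
from h import *
im,d,s=snap('wrist');P=pts('wrist',d,s);print(s['tool_pos'])
q=P[P[:,0]<.55];sticks(P);print('c on rails',comp(P[P[:,0]>.53],(.57,-.005),.079,.095,g=.002))
delta([.426,.0455,.0135],down(173.2))
E
```

```text
[0.42782381 0.05073872 0.15431771]
(0.43, 0.1245) (array([0.4289, 0.1241]), 0.1578, 0.0195, -0.6, 2844, np.float64(0.0083))
(0.43, 0.0455) (array([0.4266, 0.0459]), 0.1602, 0.0232, -7.0, 3570, np.float64(0.0083))
(0.43, -0.028) (array([ 0.3986, -0.0255]), 0.425, 0.2088, 88.2, 1431, np.float64(0.0076))
(0.44, -0.125) (array([ 0.4187, -0.128 ]), 0.1311, 0.0235, 5.3, 2557, np.float64(0.0071))
c on rails (array([ 0.5454, -0.0015]), 0.0224, 0.0138, -0.9, 381, np.float64(0.0844))
t 19.55 delta [ 0.0012 -0.0052  0.1411] [-0.0015 -0.0032  0.0034]
```

Request:
move_arm --deltas '[0.001,-0.005,0.06,0,-0.003,0.003,0.5,0.001,-0.005,0.115,0,-0.003,0.003,0.5,0.001,-0.005,0.138,0,-0.003,0.003,0.5,0.001,-0.005,0.14,0,-0.003,0.003,0.5,0.001,-0.005,0.14,0,-0.003,0.003,0.5,0.001,-0.005,0.14,0,-0.003,0.003,0.1,0.001,-0.005,0.14,0,-0.003,0.003,0.1,0.001,-0.005,0.14,0,-0.003,0.003,0.1,0.001,-0.005,0.11,0,-0.003,0.003,0.1,0.001,-0.005,0.05,0,-0.003,0.003,0.1,0.001,-0.005,0,0,-0.003,0.003,0.1,0.001,-0.005,0,0,-0.003,0.003,0.1]'

```text
t: 21.05
tool_pos: [0.4281, 0.0461, 0.1582]
orientation: [0.187, 3.129, -0.002]
force: [0.5, -0.3, -0.7]
opening: 0.0233
gripper_force: 25.0
```

```bash
python3 - <<'E'
from h import *
delta([.628,.065,.145],down(178.5))
E
```

```text
t 21.05 delta [-0.1961  0.0426  0.0145] [-0.001   0.0067 -0.0931]
```

Request:
move_arm --deltas '[-0.06,0.013,0,0,0.005,-0.093,0.1,-0.12,0.026,0,0,0.005,-0.093,0.1,-0.18,0.039,0.005,0,0.005,-0.093,0.1,-0.196,0.0425,0.014,0,0.005,-0.093,0.1,-0.196,0.0425,0.014,0,0.005,-0.093,0.1,-0.196,0.0425,0.014,0,0.005,-0.093,0.1]'

```text
t: 21.8
tool_pos: [0.6234, 0.0649, 0.1379]
orientation: [-0.041, -3.132, 0.002]
force: [0.5, -0.3, 0.2]
opening: 0.0231
gripper_force: 25.0
```

```bash
python3 - <<'E'
from h import *
im,d,s=snap('wrist');P=pts('wrist',d,s)
print(s['tool_pos'],s['opening']);held(P,s,.065)
delta([.628,.065,.0925],down(178.5))
print('c',comp(P[(P[:,1]<.03)&(P[:,0]>.5)],(.57,-.005),.079,.095,g=.002));find('wrist',d,s,'stick_a_mid')
E
```

```text
[0.62343354 0.06486301 0.13794493] 0.02307181398076821
held 8904 x 0.545 0.697 slope -0.001 top z-tcp -0.0054
t 21.85 delta [-0.0047  0.0003  0.0461] [-0.0013 -0.0081 -0.0003]
c (array([ 0.593 , -0.0028]), 0.1155, 0.0159, -1.6, 3883, np.float64(0.085))
stick_a_mid 0.66 [340.  37.] [0.481 0.12  0.008]
```

Request:
move_arm --deltas '[-0.004,0,0.03,0,-0.004,0,0.1,-0.004,0,0.044,0,-0.004,0,0.1,-0.004,0,0.0475,0,-0.004,0,0.1,-0.004,0,0.0475,0,-0.004,0,0.1]'

```text
t: 22.4
tool_pos: [0.6282, 0.0647, 0.0916]
orientation: [-0.042, -3.138, 0.002]
force: [0.4, -0.1, -0.1]
opening: 0.0234
gripper_force: 25.0
```

```bash
python3 - <<'E'
from h import *
im,d,s=snap('wrist');P=pts('wrist',d,s)
print(s['tool_pos'],s['opening'],s['force']);held(P,s,.065)
E
```

```text
[0.62816431 0.06470579 0.09157121] 0.023416654513259968 [ 0.40846092 -0.10575938 -0.14395341]
held 8919 x 0.55 0.702 slope 0.005 top z-tcp -0.0054
```

Request:
move_arm --deltas '[0,0,0.003,0,0,0,0.1,0,0,0.003,0,0,0,0.5,0,0,0.003,0,0,0,0.5,0,0,0.003,0,0,0,0.5,0,0,-0.03,0,0,0,0.5,0,0,-0.09,0,0,0,0.5,0.06,0.016,-0.09,0,0,0,0.5,0.12,0.032,-0.09,0,0,0,0.5,0.18,0.049,-0.09,0,0,-0.013,0.5,0.201,0.0545,-0.06,0,0,-0.013,0.5,0.201,0.0545,-0.06,0,0,-0.013,0.5,0.201,0.0545,-0.06,0,0,-0.013,0.5]'

```text
t: 23.95
tool_pos: [0.4302, 0.1245, 0.1529]
orientation: [-0.021, -3.139, 0.002]
force: [-0.3, -0.5, -0.0]
opening: 0.0468
gripper_force: 0.0
```

```bash
python3 - <<'E'
from h import *
im,d,s=snap('wrist');P=pts('wrist',d,s);print(s['tool_pos'])
sticks(P)
delta([.4287,.1243,.0135],down(179.3))
E
```

```text
[0.43015151 0.12445475 0.15285647]
(0.43, 0.1245) (array([0.4284, 0.1248]), 0.1589, 0.019, -0.4, 2839, np.float64(0.0083))
(0.43, 0.0455) (array([0.4029, 0.05  ]), 0.385, 0.2156, -86.5, 1191, np.float64(0.0074))
(0.43, -0.028) (array([0.4041, 0.0287]), 0.3431, 0.2138, -87.2, 1181, np.float64(0.0075))
(0.44, -0.125) (array([ 0.4369, -0.1256]), 0.1687, 0.0233, 6.5, 3136, np.float64(0.0071))
t 24.0 delta [0.0016 0.     0.1396] [-0.001  -0.0017 -0.0017]
```

Request:
move_arm --deltas '[0.001,0,0.06,0,-0.001,0,0.5,0.001,0,0.115,0,-0.001,0,0.5,0.001,0,0.138,0,-0.001,0,0.5,0.001,0,0.14,0,-0.001,0,0.5,0.001,0,0.14,0,-0.001,0,0.5,0.001,0,0.14,0,-0.001,0,0.1,0.001,0,0.14,0,-0.001,0,0.1,0.001,0,0.14,0,-0.001,0,0.1,0.001,0,0.11,0,-0.001,0,0.1,0.001,0,0.05,0,-0.001,0,0.1,0.001,0,0,0,-0.001,0,0.1,0.001,0,0,0,-0.001,0,0.1]'

```text
t: 25.5
tool_pos: [0.4311, 0.1252, 0.1569]
orientation: [0.021, 3.135, 0.001]
force: [0.6, -0.7, -0.2]
opening: 0.0192
gripper_force: 25.0
```

```bash
python3 - <<'E'
from h import *
delta([.632,.135,.145],down(178.5))
E
```

```text
t 25.5 delta [-0.2007  0.0125  0.0132] [0.0006 0.0065 0.0128]
```

Request:
move_arm --deltas '[-0.06,0.004,0,0,0.002,0.013,0.1,-0.12,0.008,0,0,0.002,0.013,0.1,-0.18,0.012,0.005,0,0.002,0.013,0.1,-0.2,0.0125,0.012,0,0.002,0.013,0.1,-0.2,0.0125,0.012,0,0.002,0.013,0.1,-0.2,0.0125,0.012,0,0.002,0.013,0.1]'

```text
t: 26.25
tool_pos: [0.6268, 0.1344, 0.1383]
orientation: [-0.041, -3.135, 0.002]
force: [-0.5, 0.3, 0.1]
opening: 0.0192
gripper_force: 25.0
```

```bash
python3 - <<'E'
from h import *
im,d,s=snap('wrist');P=pts('wrist',d,s)
print(s['tool_pos'],s['opening']);held(P,s,.135)
delta([.630,.135,.0885],down(178.5))
print('b',comp(P[(P[:,1]<.09)&(P[:,1]>.03)&(P[:,0]>.5)],(.57,.065),.079,.095,g=.002))
E
```

```text
[0.6267965  0.13442554 0.13833571] 0.019189157201480497
held 8128 x 0.549 0.7 slope 0.007 top z-tcp -0.0045
t 26.3 delta [-0.0033  0.0007  0.0505] [-0.0013 -0.0055 -0.0001]
b (array([0.6024, 0.0662]), 0.1027, 0.0238, -1.7, 4943, np.float64(0.083))
```

Request:
move_arm --deltas '[-0.003,0,0.03,0,-0.004,0,0.1,-0.003,0,0.048,0,-0.004,0,0.1,-0.003,0,0.0515,0,-0.004,0,0.1,-0.003,0,0.0515,0,-0.004,0,0.1,-0.003,0,0.0515,0,-0.004,0,0.45,-0.003,0,0.0515,0,-0.004,0,0.45,-0.003,0,0.0515,0,-0.004,0,0.45,-0.003,0,0.02,0,-0.004,0,0.45,-0.003,0,-0.04,0,-0.004,0,0.45,-0.003,0,-0.04,0,-0.004,0,0.45]'

```text
t: 27.55
tool_pos: [0.6349, 0.1349, 0.1863]
orientation: [0.041, 3.131, 0.001]
force: [0.7, 0.4, 0.1]
opening: 0.0419
gripper_force: 0.0
```

Request:
move_arm --deltas '[0.04,-0.045,0,0,0,-0.14,0.5,0.08,-0.09,0,0,0,-0.14,0.5,0.12,-0.135,0,0,0,-0.14,0.5,0.16,-0.18,0,0,0,-0.14,0.5,0.18,-0.23,0.02,0,0,-0.14,0.5,0.188,-0.265,0.025,0,0,-0.14,0.5,0.188,-0.265,0.025,0,0,-0.14,0.5,0.188,-0.265,0.025,0,0,-0.14,0.5]'

```text
t: 28.55
tool_pos: [0.4363, -0.1253, 0.1544]
orientation: [0.177, -3.136, 0.001]
force: [-0.2, -0.2, -0.3]
opening: 0.0463
gripper_force: 0.0
```

```bash
python3 - <<'E'
from h import *
im,d,s=snap('wrist');P=pts('wrist',d,s);print(s['tool_pos'])
r=comp(P[(P[:,0]<.54)&(P[:,0]>.3)],(.437,-.1256),.004,.012,g=.002,close=2);print(r)
delta([*r[0],.0135],down(180+r[3]))
E
```

```text
[ 0.43629209 -0.12527075  0.15444865]
(array([ 0.4373, -0.126 ]), 0.1691, 0.0211, 5.9, 3448, np.float64(0.0073))
t 28.6 delta [-0.0007 -0.001   0.1411] [-0.0008 -0.0005  0.0109]
```

Request:
move_arm --deltas '[-0.001,-0.001,0.06,0,0,0.01,0.5,-0.001,-0.001,0.115,0,0,0.01,0.5,-0.001,-0.001,0.138,0,0,0.01,0.5,-0.001,-0.001,0.1415,0,0,0.01,0.5,-0.001,-0.001,0.1415,0,0,0.01,0.5,-0.001,-0.001,0.1415,0,0,0.01,0.1,-0.001,-0.001,0.1415,0,0,0.01,0.1,-0.001,-0.001,0.1415,0,0,0.01,0.1,-0.001,-0.001,0.11,0,0,0.01,0.1,-0.001,-0.001,0.05,0,0,0.01,0.1,-0.001,-0.001,0,0,0,0.01,0.1,-0.001,-0.001,0,0,0,0.01,0.1]'

```text
t: 30.1
tool_pos: [0.4404, -0.1278, 0.1599]
orientation: [-0.162, 3.13, -0.008]
force: [0.3, -0.6, 0.2]
opening: 0.0208
gripper_force: 25.0
```

```bash
python3 - <<'E'
from h import *
delta([.628,-.075,.145],down(178.5))
E
```

```text
t 30.1 delta [-0.1919  0.0332  0.0161] [-0.0051  0.0078  0.1296]
```

Request:
move_arm --deltas '[-0.06,0.01,0,0,0.003,0.129,0.1,-0.12,0.02,0,0,0.003,0.129,0.1,-0.18,0.03,0.005,0,0.003,0.129,0.1,-0.192,0.033,0.014,0,0.003,0.129,0.1,-0.192,0.033,0.014,0,0.003,0.129,0.1,-0.192,0.033,0.014,0,0.003,0.129,0.1]'

```text
t: 30.85
tool_pos: [0.6236, -0.0743, 0.1403]
orientation: [-0.041, -3.137, 0.002]
force: [0.0, -0.2, 0.0]
opening: 0.0208
gripper_force: 25.0
```

```bash
python3 - <<'E'
from h import *
im,d,s=snap('wrist','w7.png');P=pts('wrist',d,s)
print(s['tool_pos'],s['opening']);held(P,s,-.075)
delta([.625,-.075,.0885],down(178.5))
for n,y in dict(c=-.003,b=.065,a=.135).items(): print(n,comp(P[(abs(P[:,1]-y)<.03)&(P[:,0]>.5)],(.57,y),.079,.095,g=.002))
E
```

```text
[ 0.62359795 -0.07433271  0.14025034] 0.02083668732244262
held 9005 x 0.538 0.699 slope 0.003 top z-tcp -0.0061
t 30.9 delta [-0.0013 -0.0004  0.0524] [-0.0016 -0.0036 -0.0001]
c (array([ 0.5951, -0.0032]), 0.1198, 0.0166, -1.8, 4135, np.float64(0.085))
b (array([0.6167, 0.0649]), 0.1323, 0.0251, -1.0, 5951, np.float64(0.0831))
a (array([0.6357, 0.1307]), 0.1014, 0.0156, -1.3, 1402, np.float64(0.083))
```

View pics/w7.png

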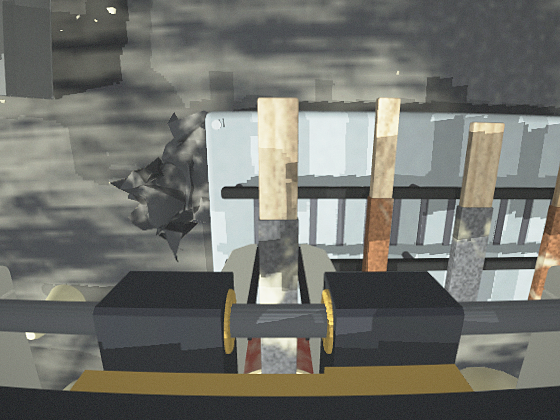

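Sticks c, b and a lie across the rails at cols 385, 480 and 550, and e is held square at col 278. Lowering e.

Request:
move_arm --deltas '[-0.002,0,0.03,0,-0.003,0,0.1,-0.002,0,0.049,0,-0.003,0,0.1,-0.002,0,0.053,0,-0.003,0,0.1,-0.002,0,0.053,0,-0.003,0,0.1,-0.002,0,0.053,0,-0.003,0,0.45,-0.002,0,0.053,0,-0.003,0,0.45,-0.002,0,0.053,0,-0.003,0,0.45,-0.002,0,0.02,0,-0.003,0,0.45,-0.002,0,-0.04,0,-0.003,0,0.45,-0.002,0,-0.04,0,-0.003,0,0.45]'

```text
t: 32.15
tool_pos: [0.6307, -0.0745, 0.1874]
orientation: [0.04, 3.131, -0.005]
force: [0.3, -1.1, -0.2]
opening: 0.0421
gripper_force: 0.0
```

```bash
python3 - <<'E'
from h import *
delta([.42,.05,.26],down(180))
E
```

```text
t 32.15 delta [ 0.2131  0.1189 -0.0751] [-0.0034  0.0102 -0.0254]
```

Request:
move_arm --deltas '[0.05,0.03,-0.03,0,0.005,-0.025,0.5,0.1,0.06,-0.06,0,0.005,-0.025,0.5,0.15,0.09,-0.075,0,0.005,-0.025,0.5,0.19,0.119,-0.075,0,0.005,-0.025,0.5,0.19,0.119,-0.075,0,0.005,-0.025,0.5]'

```text
t: 32.78
tool_pos: [0.4382, 0.0518, 0.2553]
orientation: [0.003, -3.137, 0.001]
force: [0.3, -0.4, 0.0]
opening: 0.0464
gripper_force: 0.0
```

```bash
python3 - <<'E'
from h import *
im,d,s=snap('wrist');P=pts('wrist',d,s)
im2,d2,s2=snap('side','side8.png');P2=pts('side',d2,s2)
for nm,Q in(('w',P),('s',P2)):
  for n,y in dict(e=-.0745,c=-.003,b=.065,a=.133).items(): 
    try:
      q=Q[(abs(Q[:,1]-y)<.03)&(Q[:,0]>.5)&(Q[:,0]<.73)];print(nm,n,comp(q,(.57,y),.079,.095,g=.003))
    except Exception as e: print(nm,n,e)
print('block',comp(P2,(.46,-.34),.076,.095))
r=cv2.resize(im2[130:370,180:420],None,fx=2.4,fy=2.4,interpolation=cv2.INTER_CUBIC);cv2.imwrite('pics/side8c.png',r)
delta(*sw(-.42,.20))
E
```

```text
w e attempt to get argmin of an empty sequence
w c (array([0.5487, 0.0015]), 0.0293, 0.009, -4.6, 142, np.float64(0.0842))
w b (array([0.5564, 0.0675]), 0.0219, 0.0135, 88.7, 224, np.float64(0.0824))
w a (array([0.637, 0.132]), 0.0499, 0.0163, 1.1, 294, np.float64(0.0832))
s e (array([ 0.624 , -0.0718]), 0.1682, 0.0244, -0.9, 258, np.float64(0.081))
s c (array([ 0.6243, -0.0032]), 0.1793, 0.0195, -2.1, 333, np.float64(0.0836))
s b (array([0.63 , 0.066]), 0.1574, 0.0267, -2.0, 416, np.float64(0.0818))
s a (array([0.6318, 0.1369]), 0.1581, 0.0227, -1.2, 421, np.float64(0.0819))
block (array([ 0.4599, -0.3373]), 0.1135, 0.0568, 83.8, 303, np.float64(0.0828))
t 32.88 delta [0.0695 0.309  0.0275] [ 0.054  -0.422   0.2642]
```

View pics/side8c.png

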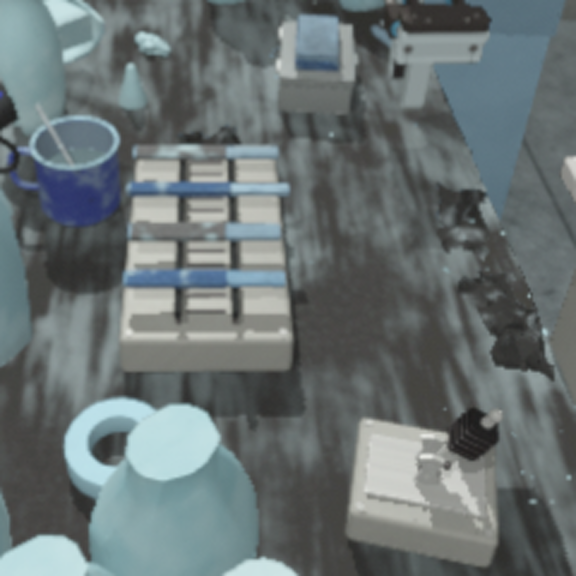

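All four sticks lie level across the rails (crop rows 152, 188, 230, 278), the block is on the tin at (318,45), and the lever leans towards the robot at (475,430).

Request:
move_arm --deltas '[0.014,0.06,0.0,0.054,-0.422,0.264,0.55,0.028,0.12,0.0,0.054,-0.422,0.264,0.55,0.042,0.18,0.0,0.054,-0.422,0.264,0.55,0.056,0.24,0.01,0.054,-0.422,0.264,0.55,0.0695,0.3,0.02,0.054,-0.422,0.264,0.55,0.0695,0.309,0.0275,0.054,-0.422,0.264,0.55,0.0695,0.309,0.0275,0.054,-0.422,0.264,0.55,0.0695,0.309,0.0275,0.054,-0.422,0.264,0.55]'

```text
t: 33.88
tool_pos: [0.3713, 0.3585, 0.2272]
orientation: [0.364, 2.701, -0.08]
force: [0.4, -0.8, -0.5]
opening: 0.0512
gripper_force: 0.0
```

```bash
python3 - <<'E'
from h import *
print(robot.read_state()['tool_pos'])
delta(*sw(-.42,.062))
E
```

```text
[0.37127251 0.35854144 0.22718524]
t 33.88 delta [0.0006 0.0006 0.1372] [-0.0023 -0.0013 -0.0004]
```

Request:
move_arm --deltas '[0.0005,0,0.05,0,0,0,0.55,0.0005,0,0.09,0,0,0,0.55,0.0005,0,0.12,0,0,0,0.55,0.0005,0,0.137,0,0,0,0.55,0.0005,0,0.137,0,0,0,0.55,0.0005,0,0.137,0,0,0,0.1,0.0005,0,0.137,0,0,0,0.1,0.0005,0,0.137,0,0,0,0.1,0.0005,0,0.137,0,0,0,0.1,0.0005,0,0.137,0,0,0,0.1]' --squeeze 40

```text
t: 35.12
tool_pos: [0.4238, 0.3437, 0.1033]
orientation: [0.364, 2.7, -0.08]
force: [-6.6, -6.9, 8.8]
opening: 0.0237
gripper_force: 40.0
```

```bash
python3 - <<'E'
from h import *
for l in (-.42,-.28,-.14,0,.14,.28,.42,.43): print(l,end=' ');delta(*sw(l,.078))
E
```

```text
-0.42 t 35.12 delta [ 0.0001  0.0008 -0.0142] [-0.0023 -0.0003 -0.0004]
-0.28 t 35.12 delta [-0.0108  0.0008 -0.0134] [-0.0022  0.1397 -0.0006]
-0.14 t 35.12 delta [-0.0214  0.0008 -0.0111] [-0.0022  0.2797 -0.0007]
0 t 35.12 delta [-0.0317  0.0008 -0.0074] [-0.0021  0.4197 -0.0009]
0.14 t 35.12 delta [-0.0413  0.0008 -0.0023] [-0.0021  0.5597 -0.001 ]
0.28 t 35.12 delta [-0.0501  0.0008  0.0042] [-0.002   0.6997 -0.0012]
0.42 t 35.12 delta [-0.058   0.0008  0.0118] [-0.002   0.8397 -0.0013]
0.43 t 35.12 delta [-0.0585  0.0008  0.0123] [-0.0019  0.8497 -0.0014]
```

Request:
move_arm --deltas '[0,0,-0.008,0,0,0,0.1,0,0,-0.015,0,0,0,0.1,0,0,-0.015,0,0,0,0.1,-0.0108,0,-0.0142,0,0.14,0,0.1,-0.0214,0,-0.0119,0,0.28,0,0.1,-0.032,0,-0.0082,0,0.42,0,0.1,-0.0418,0,-0.003,0,0.56,0,0.1,-0.0506,0,0.0036,0,0.7,0,0.1,-0.0586,0,0.0112,0,0.84,0,0.1,-0.0594,0,0.012,0,0.855,0,0.1,-0.0594,0,0.012,0,0.855,0,0.1]'

```text
t: 36.5
tool_pos: [0.4787, 0.3286, 0.1134]
orientation: [-0.36, -2.678, -0.076]
force: [-7.2, 0.9, -2.8]
opening: 0.0236
gripper_force: 40.0
```

```bash
python3 - <<'E'
from h import *
s=robot.read_state();print(s['tool_pos'],s['opening'],s['gripper_force'],s['force'])
delta(*sw(.42,.062));delta(*sw(.42,.078))
E
```

```text
[0.47865661 0.32861272 0.1134058 ] 0.023643027775218317 40.02731144428253 [-7.18596946  0.86167716 -2.75686252]
t 36.5 delta [0.0001 0.0009 0.0131] [-0.0032 -0.0224 -0.001 ]
t 36.5 delta [ 0.0005  0.0008 -0.0029] [-0.0032 -0.0224 -0.001 ]
```

Request:
move_arm --deltas '[0.0005,0,0.009,0,-0.015,0,0.1,0.0005,0,0.014,0,-0.015,0,0.1,0.0005,0,0.014,0,-0.015,0,0.1,0.0005,0,0.014,0,-0.015,0,0.55,0.0005,0,0.014,0,-0.015,0,0.55,0.0005,0,-0.03,0,-0.015,0,0.55,0.0005,0,-0.08,0,-0.015,0,0.55,0.0005,0,-0.14,0,-0.015,0,0.55,0.0005,0,-0.14,0,-0.015,0,0.55]'

```text
t: 37.62
tool_pos: [0.5413, 0.3135, 0.2486]
orientation: [-0.365, -2.708, -0.085]
force: [0.3, -0.5, 0.3]
opening: 0.051
gripper_force: 0.0
```

```bash
python3 - <<'E'
from h import *
im,d,s=snap('wrist');P=pts('wrist',d,s);print(s['tool_pos'])
p,M=sw(.42,0);L=(P-SW)@np.c_[-M[:,0],M[:,1],-M[:,2]]
for z in range(52,112,6):
    q=L[(L[:,2]>z/1000)&(L[:,2]<z/1000+.006)&(abs(L[:,0])<.035)&(abs(L[:,1])<.035)]
    if len(q)>4: print(z,len(q),(np.percentile(q[:,:2],[3,97],axis=0)*1000).round(1).ravel())
im2,d2,s2=snap('side');P2=pts('side',d2,s2)
for n,y in dict(e=-.0745,c=-.003,b=.065,a=.133).items():
    q=P2[(abs(P2[:,1]-y)<.03)&(P2[:,0]>.5)&(P2[:,0]<.73)];print(n,comp(q,(.57,y),.079,.095,g=.003))
print('block',comp(P2,(.46,-.34),.076,.095))
for l in ('mug','tape','cone'): find('side',d2,s2,l,1)
E
```

```text
[0.54134432 0.31354425 0.24855162]
52 14 [-13.7  -8.6 -13.1   8.2]
58 23 [-13.8 -10.  -13.2  10.9]
64 25 [-13.9 -11.6 -13.3  10.6]
70 37 [-14.1 -12.  -12.8  11.9]
76 38 [-13.7 -12.1  11.9  11.9]
82 543 [-13.3 -11.7  11.2  11.7]
88 34 [-8.4 -9.   9.7  8.8]
100 111 [-5.7 -4.9  3.7  4.9]
106 5 [-2.2 -0.3  0.2  0.4]
e (array([ 0.648 , -0.0716]), 0.1206, 0.0248, -0.2, 201, np.float64(0.0811))
c (array([ 0.6471, -0.0036]), 0.1337, 0.0213, -1.1, 257, np.float64(0.0836))
b (array([0.6539, 0.0659]), 0.1089, 0.0265, -0.1, 286, np.float64(0.0819))
a (array([0.6667, 0.1358]), 0.0887, 0.0219, -2.5, 233, np.float64(0.0819))
block (array([ 0.458 , -0.3369]), 0.1149, 0.0533, 85.6, 263, np.float64(0.0826))
mug 0.77 [212. 202.] [ 0.771 -0.029  0.085]
tape 0.58 [217. 308.] [0.74  0.266 0.022]
cone 0.63 [236. 170.] [ 0.718 -0.286  0.017]
```

```bash
python3 -c "
from plant import robot
print(robot.close_job())"
```

```text
the job is handed in; nothing more can be done
None
```

The job is handed in: the dryer was switched off, the block went flat onto the tin, all four sticks were laid square across the rails about 70 mm apart, and the dryer was switched back on with the collar home. My last camera check showed all of this in place and the mug, tape and cone where they were; the hand-in returned no verdict.

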